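# Enter the run order on a tissue processor's stations

## Task

The tissue processor will visit its stations in the order in which their keys are tapped: with the fingertips, lightly push in the key of the station with the glass beaker, then that of the station with the square steel basket, then that of the station with the lidded white bath, each key all or most of the way so that it stays down. Leave the empty station's key out, and do not lift or shift the vessels or anything else on the table.

Things in the scene. Friction and masses are not known exactly. Their poses are not given: they have to be found in the camera images.
- station_beaker: the station carrying the clear glass beaker (open, round): a black deck 150 x 100 x 12 mm with a white control box 60 x 84 mm, top 75 mm above the table, at its robot-side end; fixed to the table. Origin on the table straight below the key; x runs from the key towards the middle of the deck, z up. The place for the vessel is centred at x = 78 mm. The four stations stand side by side, in any order, the keys at least 160 mm apart
- key_beaker_top (a point): centre of the top face of the key of the station carrying the clear glass beaker (open, round): a grey round key, 30 mm across, standing 22 mm above the control box (top 97 mm above the table) when out; moves with the key, z up. The four keys look alike
- key_beaker (a joint): travel of that key, m: 0 out, 0.014 fully in (8 mm still proud of the box), where it meets a stop. Its cap is springy and gives some 1 mm for every 2.5 N pressed, up to 6 mm, then comes back, so the key goes about 2 mm less than the fingertip does. Slides straight down against friction, about 3 N at first, rising to 6 N at the stop, and stays where it is left
- station_basket: the station carrying the square slotted steel basket with an arched handle: a black deck 150 x 100 x 12 mm with a white control box 60 x 84 mm, top 75 mm above the table, at its robot-side end; fixed to the table. Origin on the table straight below the key; x runs from the key towards the middle of the deck, z up. The place for the vessel is centred at x = 78 mm. The four stations stand side by side, in any order, the keys at least 160 mm apart
- key_basket_top (a point): centre of the top face of the key of the station carrying the square slotted steel basket with an arched handle: a grey round key, 30 mm across, standing 22 mm above the control box (top 97 mm above the table) when out; moves with the key, z up. The four keys look alike
- key_basket (a joint): travel of that key, m: 0 out, 0.014 fully in (8 mm still proud of the box), where it meets a stop. Its cap is springy and gives some 1 mm for every 2.5 N pressed, up to 6 mm, then comes back, so the key goes about 2 mm less than the fingertip does. Slides straight down against friction, about 3 N at first, rising to 6 N at the stop, and stays where it is left
- station_bath: the station carrying the round white wax bath, closed by a flat white lid with a small black knob: a black deck 150 x 100 x 12 mm with a white control box 60 x 84 mm, top 75 mm above the table, at its robot-side end; fixed to the table. Origin on the table straight below the key; x runs from the key towards the middle of the deck, z up. The place for the vessel is centred at x = 78 mm. The four stations stand side by side, in any order, the keys at least 160 mm apart
- key_bath_top (a point): centre of the top face of the key of the station carrying the round white wax bath, closed by a flat white lid with a small black knob: a grey round key, 30 mm across, standing 22 mm above the control box (top 97 mm above the table) when out; moves with the key, z up. The four keys look alike
- key_bath (a joint): travel of that key, m: 0 out, 0.014 fully in (8 mm still proud of the box), where it meets a stop. Its cap is springy and gives some 1 mm for every 2.5 N pressed, up to 6 mm, then comes back, so the key goes about 2 mm less than the fingertip does. Slides straight down against friction, about 3 N at first, rising to 6 N at the stop, and stays where it is left
- station_empty: the station with nothing on its deck: a black deck 150 x 100 x 12 mm with a white control box 60 x 84 mm, top 75 mm above the table, at its robot-side end; fixed to the table. Origin on the table straight below the key; x runs from the key towards the middle of the deck, z up. The place for the vessel is centred at x = 78 mm. The four stations stand side by side, in any order, the keys at least 160 mm apart
- key_empty_top (a point): centre of the top face of the key of the station with nothing on its deck: a grey round key, 30 mm across, standing 22 mm above the control box (top 97 mm above the table) when out; moves with the key, z up. The four keys look alike
- key_empty (a joint): travel of that key, m: 0 out, 0.014 fully in (8 mm still proud of the box), where it meets a stop. Its cap is springy and gives some 1 mm for every 2.5 N pressed, up to 6 mm, then comes back, so the key goes about 2 mm less than the fingertip does. Slides straight down against friction, about 3 N at first, rising to 6 N at the stop, and stays where it is left
- beaker: clear glass beaker, 72 mm across, 76 mm high, 0.25 kg, loose on its station's deck; origin at the centre of its underside, z up
- basket: square slotted steel basket, 64 x 64 mm, 79 mm high over its arched handle, 0.3 kg, loose on its station's deck; origin at the centre of its underside, z up
- bath: round white wax bath with flat white lid and small black knob, 74 mm across, 76 mm high, 0.5 kg, loose on its station's deck; origin at the centre of its underside, z up
- cassette_a: loose white tissue cassette lying on the table, 40 x 28 x 7 mm; origin under its centre. A bystander
- cassette_b: a second such cassette. A bystander
- jar: small capped jar, 56 mm across, 75 mm high, loose on the table beyond the stations; origin under its centre. A bystander
- slide_box: closed grey box for slides, 90 x 60 x 30 mm, loose on the table beyond the stations; origin under its centre. A bystander
- brush: small hand brush lying on the table at the robot's right; origin under its middle. A bystander
There are look-alikes about, which are no part of the job. What is shaped like the station_beaker but blue is not meant.

How it is judged:
By the outcome, as a careful person would: the job done as asked, in the order asked, and still so for the second after the job is handed in, with the robot touching nothing.
It also fails if it takes over 45 s, if anything falls off the work surface, if the arm or the gripper's body presses on something with over 40 N, if the wrist force passes 120 N, or if a joint passes its speed limit or range.

## Robot

A 6-joint arm with a two-finger parallel gripper is mounted at the origin on the work surface. World frame = base frame: x ahead of the robot, y to its left, z up, the work surface at z = 0. Lengths are in mm, angles in degrees, forces in N, time in s.
With the tool pointing down it reaches from about 250 to 725 mm from the base axis. Payload 9.7 kg.
Tool frame: the origin (TCP) lies midway between the tips of the shut fingers; the grasp point (between the pads) lies 19 mm behind it (arm.hold_point_z is the distance from the TCP to the grasp point, in mm); z points along the fingers, y is the direction in which the jaws open and shut (so a half turn about z gives the same grasp; the last joint's range is limited). The gripper opens to 85 mm and grips with 20 to 120 N. Pads are 22 mm wide; open, the fingers measure 114 mm over their backs; the gripper's body (76 mm by 85 mm) begins 54 mm behind the grasp point. The pads swing forward as they close: fully open they stand 13 mm farther back than shut.
Start: joints at [67.036, 4.979, 10.078, 95.1, 0, 90], TCP at [214.582, 506.41, 231.284] pointing down, gripper open.
Joint ranges: [-179.16, 179.16], [-48.56, 103.87], [-65.8, 70.77], [-126.05, 130.52], [-82.76, 87.17], [-180, 180]. Speed limits (degrees/s): [127.2, 127.2, 147.25, 180, 180, 180].

## Interface

Orientations are given as [roll, pitch, yaw] about the fixed x, y, z axes, in that order (R = Rz(yaw) Ry(pitch) Rx(roll)).
In Python, from cell import arm, capture, close_job, recognise, cut_out, spot_point gives the robot as it stands. The module is installed in compiled form; this text tells all that it offers.
- The arm moves only by the shell command python3 -m pendant 'ROWS' [OPENING] [FORCE]. ROWS is JSON, a list that holds one entry, the list of rows, each a list of 6 numbers: the shift along the tool's x, y, z in units of 500 mm (1.0 is 500 mm), then the turn, a rotation vector about the tool's x, y, z in units of 180 degrees (1.0 is 180 degrees). In form: [[[dx, dy, dz, rx, ry, rz], ...]]. A call has 1 to 10 rows; each row shifts and turns the commanded pose from where the row before left it, along the tool's axes as they then stand; what a row does not reach is not made up. A row lasts 1/10 s, in which the tool goes at most 50 mm and 8.59 degrees, less where a joint would pass 70% of its speed; a pose out of reach is approached as far as the arm can. A call with a number of a shift or a turn outside -1 to 1 is refused whole. A call with a gripper value outside its range is refused whole. OPENING is the gripper's target within -1 to 1 (shut at 1, half-way at 0, fully open at -1), set as the call begins (- or left out, the last holds). The fingers move at their own pace and stop on an object; FORCE is the grip in N (left out, the last holds). Time passes only in rows, so rows that do not move let the fingers close. It gives the time, the measured TCP pose, the force and the opening at its end, in the units of the state.
- arm.get_state(): the state, without advancing time (a new reading comes with each control period).
- capture(name): name is "scene" or "top" or "wrist"; returns a dict with "pixels" (384x512x3 uint8, blue, green, red), "z_map" (384x512 float32, mm along the optical axis (not along the pixel's ray), 0 where there is no reading), "K" (3x3 intrinsics, pixels), "k1" (the pictures are not rectified: a ray, as slopes to the right and down, at radius r is drawn at 1 + k1 r^2 times it, then the intrinsics apply), "rvec" (rotation vector, rad) and "tvec" (3), from world to camera coordinates, as OpenCV has them. Camera axes: x right, y down, z forward; pixel columns grow to the right and rows downward; lengths in mm; the calibration is good to about 2 mm. A picture is of the moment at which its call begins.
- close_job(): hands the job in, once; it reports no verdict.
Trained networks look in a picture, given as the dict that the camera call returned (one of the last four; its "shot" number tells which), for a name from the list of things; names that differ only in an ending like _2 or _b are one class to them, and where a whole thing is asked for, a point or a joint stands for the part that bears it (a point fixed in the world has none). Each returns a list of dicts, best first, with "confidence" (0 to 1); they miss things now and then, are a little off and sometimes report something else, mostly with a low value. They report only what shows in the picture. A call takes as long as a camera call. They do not tell look-alikes from the thing itself.
- recognise(picture, target): "extent" ([left, top, right, bottom] in pixels, round what is visible of it).
- cut_out(picture, target): "pixels" (384x512 bool, what is visible of it) and "extent" ([left, top, right, bottom] in pixels, round what is visible of it).
- spot_point(picture, target): "xy" ([column, row] in pixels: a listed point, or the origin of a listed thing).
The state is a dict: "time_s": time; "q": joint angles; "qvel": joint speeds; "effort": joint torques, N m; "eef_pos": TCP position; "tool_rot": TCP orientation; "ft_force": force on the tool from outside, world axes, zero at the start; "ft_torque": the same for the moment, N m; "width": finger opening in mm.
Only numpy, scipy, OpenCV 4.12 (cv2) and the standard library are available. Lean on these libraries where they do the work, as an engineer would, in place of code of your own. Each camera call takes 0.05 s, during which the arm holds its last target.

## Working session

There is one attempt and no reset: what is moved stays moved. The work goes in short steps, Python scripts to look and compute and a shell command to move; the robot and the scene stay as the last step left them, time stands still between calls to the robot, and variables do not carry over. Pictures are saved under pics/ and viewed, and the job is handed in when it is done.

```bash
mkdir -p pics; cat > h.py <<'E'
import numpy as np, cv2
from cell import arm, capture, close_job, recognise, cut_out, spot_point
def world(p,u,v,d=None):
    # pixel -> world using depth (median of patch)
    K=np.array(p["K"]);k1=p["k1"]
    xy=cv2.undistortPoints(np.array([[[u,v]]],float),K,np.array([k1,0,0,0,0.]))[0,0]
    if d is None:
        z=p["z_map"][int(v)-2:int(v)+3,int(u)-2:int(u)+3]; z=z[z>0]; d=np.median(z) if z.size else np.nan
    c=np.array([xy[0]*d,xy[1]*d,d]); R,_=cv2.Rodrigues(np.array(p["rvec"],float))
    return R.T@(c-np.array(p["tvec"],float).ravel())
def onplane(p,u,v,h):
    a=world(p,u,v,100.);b=world(p,u,v,1000.)
    return a+(b-a)*(h-a[2])/(b[2]-a[2])
E
python3 - <<'E'
from h import *
for n in("scene","top"):
    p=capture(n); cv2.imwrite(f"pics/{n}0.png",p["pixels"])
    for t in("beaker","basket","bath","empty"):
        for f in (lambda:spot_point(p,f"key_{t}_top"),):
            for r in f()[:5]:
                print(n,t,np.round(r["xy"],1),round(r["confidence"],2),np.round(world(p,*r["xy"])),np.round(onplane(p,*r["xy"],97)))
        for r in recognise(p,"station_"+t)[:4]: print("   st",np.round(r["extent"]),round(r["confidence"],2))
        if t!="empty":
            for r in recognise(p,t)[:3]: print("   vessel",np.round(r["extent"]),round(r["confidence"],2))
print(arm.get_state())
E
```

```text
scene beaker [138.3 188.6] 0.6 [ 211. -351.   95.] [ 214. -352.   97.]
scene beaker [176.8 230.2] 0.39 [ 478. -390.   96.] [ 479. -391.   97.]
   st [165. 223. 218. 277.] 0.85
   st [125. 188. 175. 233.] 0.74
   vessel [185. 236. 211. 268.] 0.71
scene basket [234.  215.3] 0.72 [ 502. -173.   43.] [ 550. -218.   97.]
scene basket [235.1 195.5] 0.42 [ 474. -140.   94.] [ 477. -143.   97.]
scene basket [259.7 178.3] 0.16 [371.  91.   1.] [465. -11.  97.]
   st [220. 191. 269. 240.] 0.7
   st [188. 232. 211. 268.] 0.57
   st [115. 243. 153. 278.] 0.46
   vessel [239. 206. 268. 229.] 0.6
scene bath [293.5 165.8] 0.41 [404. 260.  -3.] [497. 138.  97.]
   st [283. 166. 326. 203.] 0.63
   vessel [300. 171. 324. 200.] 0.74
   vessel [238. 205. 269. 233.] 0.73
scene empty [324.8 142. ] 0.44 [474. 363.  98.] [473. 365.  97.]
scene empty [130.8 263.7] 0.16 [ 555. -595.  156.] [ 500. -570.   97.]
   st [310. 139. 351. 178.] 0.82
   st [285. 237. 318. 265.] 0.54
top beaker [355.8 291.8] 0.6 [ 203. -350.   96.] [ 203. -349.   97.]
top beaker [361.9 194.2] 0.43 [ 471. -382.   96.] [ 471. -382.   97.
[... 455 characters left out ...]
] [469. 357.  97.]
   st [ 82. 162. 132. 212.] 0.87
{'time_s': 1.2, 'q': array([ 6.70356722e+01,  4.97921266e+00,  1.00801458e+01,  9.50983406e+01,
       -7.39404512e-04,  8.99989620e+01]), 'qvel': array([-0.04269106,  0.00617483,  0.07032521, -0.08232677,  0.01877133,
        0.02962057]), 'effort': array([ 1.32698438e-03, -5.20103860e+01,  4.64858079e+01,  2.05333752e-03,
        7.87734098e-05,  1.18337374e-05]), 'eef_pos': array([214.59704662, 506.42595388, 231.29845682]), 'tool_rot': array([1.79997407e+02, 7.39451479e-04, 1.57036710e+02]), 'ft_force': array([-0.51760073, -0.17290378, -1.09736987]), 'ft_torque': array([-0.00636207, -0.04200187,  0.05535797]), 'width': 85.47424164193666}
```

```bash
python3 - <<'E'
import cv2
a=cv2.imread("pics/scene0.png")[120:300,90:370]; cv2.imwrite("pics/s1.png",cv2.resize(a,None,fx=2.8,fy=2.8,interpolation=2))
a=cv2.imread("pics/top0.png")[130:310,60:400]; cv2.imwrite("pics/t1.png",cv2.resize(a,None,fx=2.3,fy=2.3,interpolation=2))
E
```

```text
(no output)
```

View pics/s1.png

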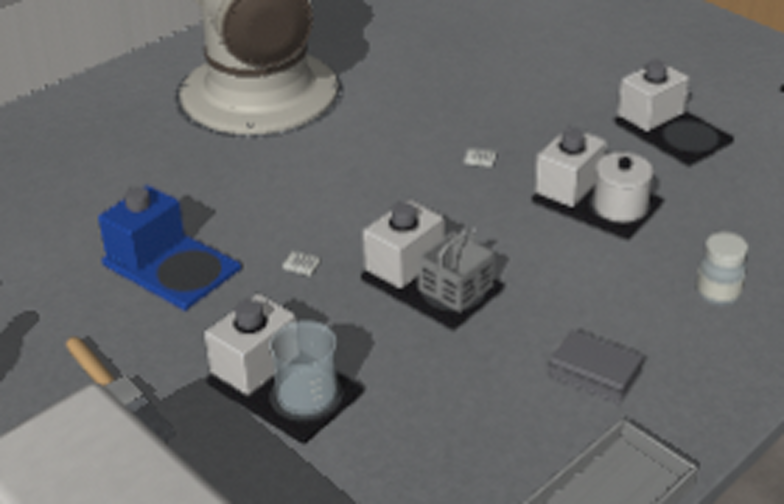

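View pics/t1.png

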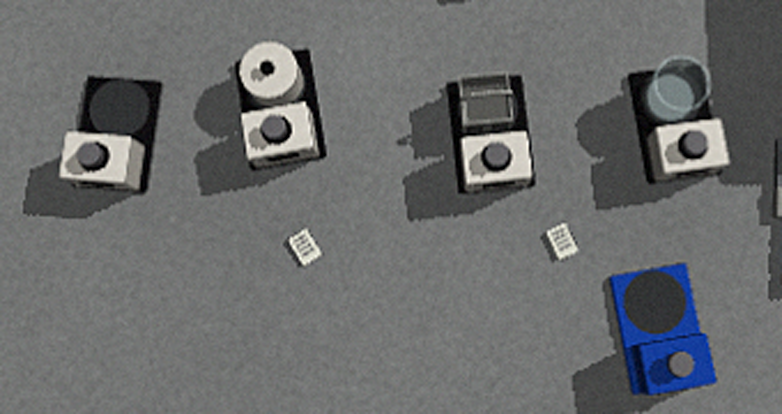

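```bash
python3 - <<'E'
from h import *
g={"beaker":(471,-382),"basket":(463,-137),"bath":None,"empty":(469,357)}
p=capture("top"); s=capture("scene")
g["bath"]=tuple(onplane(p,179.6,185.7,97)[:2]); print(g["bath"])
def cloud(p):
    h,w=p["z_map"].shape; uu,vv=np.meshgrid(np.arange(w),np.arange(h))
    xy=cv2.undistortPoints(np.stack([uu,vv],-1).reshape(-1,1,2).astype(float),np.array(p["K"]),np.array([p["k1"],0,0,0,0.]))[:,0]
    d=p["z_map"].reshape(-1,1); c=np.hstack([xy,np.ones_like(d)])*d
    R,_=cv2.Rodrigues(np.array(p["rvec"],float)); W=(c-np.array(p["tvec"]).ravel())@R
    W[d[:,0]<=0]=np.nan; return W
for n,q in(("top",p),("scene",s)):
    W=cloud(q)
    for k,(x,y) in g.items():
        m=(np.hypot(W[:,0]-x,W[:,1]-y)<35)&(W[:,2]>92)&(W[:,2]<103)
        m2=(np.hypot(W[:,0]-x,W[:,1]-y)<60)&(W[:,2]>72)&(W[:,2]<78)
        a=W[m]; mid=(a.min(0)+a.max(0))/2 if len(a) else 0
        print(n,k,len(a),np.round(a.mean(0),1),"mid",np.round(mid,1),"ext",np.round(np.ptp(a,axis=0),1) if len(a) else"","box",np.round(W[m2].mean(0),1))
    for r in spot_point(q,"key_bath_top"): print(n,"spot bath",r["xy"],r["confidence"])
E
```

```text
(np.float64(501.5650191508148), np.float64(131.04382069144958))
top beaker 84 [ 480.6 -384.4   97.3] mid [ 480.5 -384.5   97.5] ext [28.3 27.  10.8] box [ 478.9 -381.2   74.9]
top basket 82 [ 468.5 -138.7   97.4] mid [ 468.8 -138.7   97.5] ext [29.2 25.5  9.1] box [ 468.  -138.    75.1]
top bath 80 [505.9 134.3  97.1] mid [507.  134.   97.5] ext [29.3 26.6  9.5] box [509.1 134.6  75. ]
top empty 85 [474.6 361.8  96.8] mid [475.  362.1  97.2] ext [29.2 29.   9.7] box [473.7 360.8  75.1]
top spot bath [177.7, 187.8] 0.6
top spot bath [350.0, 168.8] 0.36
scene beaker 64 [ 481.9 -386.7   97. ] mid [ 481.5 -384.5   96.7] ext [29.  32.6  9.2] box [ 487.4 -389.1   75.4]
scene basket 41 [ 471.1 -143.2   96.1] mid [ 470.5 -141.8   96.2] ext [31.6 29.6  7.8] box [ 475.3 -148.5   74.6]
scene bath 33 [508.8 130.5  95.9] mid [508.5 129.6  96.4] ext [29.3 28.6  8.6] box [516.2 125.1  74.4]
scene empty 21 [473.  355.3  95.6] mid [473.1 356.2  96.4] ext [24.9 28.1  8.1] box [479.5 349.2  74.5]
scene spot bath [293.7, 166.3] 0.39
```

```bash
python3 -m pendant '[[[0,0,0,0,0,-0.0425],[0,0,0,0,0,-0.0425],[0,0,0,0,0,-0.0426],[0,-0.1,0.03,0,0,0],[0,-0.1,0.03,0,0,0]]]' 1 40
```

```text
time_s: 1.9
eef_pos: [214.5, 410.1, 201.2]
tool_rot: [-179.9, -0.0, -179.9]
ft_force: [0.3, -0.6, 1.4]
width: 12.2
```

```bash
python3 -m pendant '[[[-0.03,-0.088,0,0,0,0],[-0.03,-0.088,0,0,0,0],[-0.03,-0.088,0,0,0,0],[-0.03,-0.088,0,0,0,0],[-0.03,-0.088,0,0,0,0],[-0.03,-0.088,0,0,0,0],[-0.03,-0.088,0,0,0,0],[-0.03,-0.088,0,0,0,0],[-0.03,-0.088,0,0,0,0]]]'; python3 -c "
from h import *
print(np.round(arm.get_state()['q']))"
```

```text
time_s: 2.8
eef_pos: [349.8, 12.7, 202.9]
tool_rot: [180.0, 0.1, -180.0]
ft_force: [1.9, 0.8, -0.6]
width: 0.2
[  2. -23. -17.  95.   0.   2.]
```

```bash
python3 -m pendant '[[[-0.03,-0.088,0,0,0,0],[-0.03,-0.088,0,0,0,0],[-0.03,-0.088,0,0,0,0],[-0.03,-0.088,0,0,0,0],[-0.03,-0.088,0,0,0,0],[-0.03,-0.088,0,0,0,0],[-0.03,-0.088,0,0,0,0],[-0.03,-0.088,0,0,0,0],[-0.022,-0.088,0,0,0,0],[0,0,0,0,0,0]]]'; python3 - <<'E'
from h import *
print(arm.get_state()['eef_pos'])
p=capture("wrist"); cv2.imwrite("pics/w1.png",p["pixels"])
for r in spot_point(p,"key_beaker_top")[:2]: print(r["xy"],r["confidence"],onplane(p,*r["xy"],97),world(p,*r["xy"]))
E
```

```text
time_s: 3.8
eef_pos: [480.9, -385.5, 199.4]
tool_rot: [179.9, -0.2, 179.8]
ft_force: [-0.4, 0.7, -0.8]
width: 0.0
[ 480.87896428 -385.5415497   199.41425819]
[408.4, 67.6] 0.41 [ 381.13874321 -267.32530013   97.        ] [ 370.4231987  -224.96871777    8.34752083]
```

View pics/w1.png

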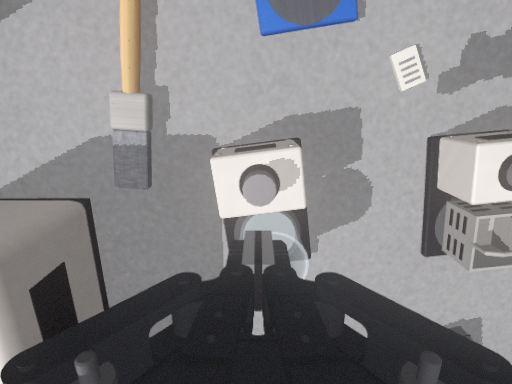

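```bash
python3 - <<'E'
from h import *
p=capture("wrist"); print(onplane(p,260,185,97),world(p,260,185), onplane(p,505,175,97)); print(arm.get_state()['eef_pos'],arm.get_state()['ft_force'])
c=p["pixels"][120:290,190:330]; cv2.imwrite("pics/w2.png",cv2.resize(c,None,fx=3.4,fy=3.4,interpolation=2))
E
```

```text
[ 475.69453399 -379.50063959   97.        ] [ 475.42608833 -379.50866123   98.01702543] [ 466.57544152 -163.64244725   97.        ]
[ 480.4432014  -381.09870742  202.26090081] [-0.2419832   0.48635607  0.19669981]
```

View pics/w2.png

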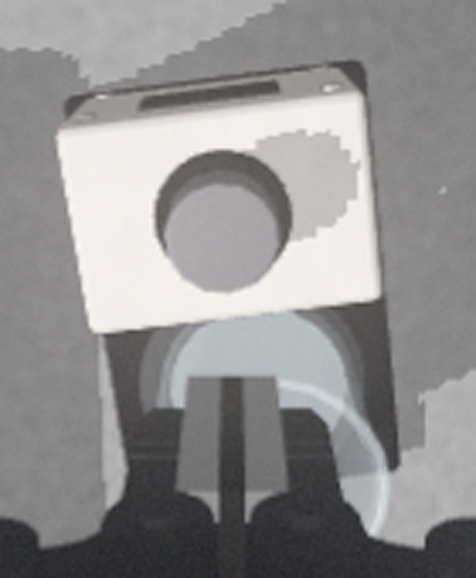

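```bash
python3 -m pendant '[[[0,0,0.07,0,0,0],[0,0,0.07,0,0,0],[0,0,0.04,0,0,0],[0,0,0.01,0,0,0],[0,0,0,0,0,0],[0,0,0,0,0,0]]]'; python3 -c "
from h import *
p=capture('wrist'); print(arm.get_state()['eef_pos'],arm.get_state()['ft_force']); cv2.imwrite('pics/w3.png',p['pixels'][100:384,120:400])"
```

```text
time_s: 4.55
eef_pos: [481.3, -381.3, 109.7]
tool_rot: [-179.9, 0.1, -180.0]
ft_force: [0.1, 0.4, -0.1]
width: 0.5
[ 481.30930381 -381.48761519  109.6811381 ] [ 0.23477985 -0.10252897 -0.1577801 ]
```

View pics/w3.png

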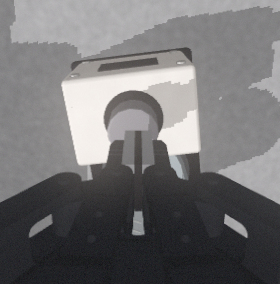

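```bash
python3 -m pendant '[[[0,-0.006,0.016,0,0,0],[0,0,0.01,0,0,0],[0,0,0.008,0,0,0],[0,0,0.008,0,0,0],[0,0,0.008,0,0,0],[0,0,0.004,0,0,0],[0,0,0,0,0,0]]]'
```

```text
time_s: 5.3
eef_pos: [481.0, -384.9, 80.8]
tool_rot: [-179.9, 0.1, 180.0]
ft_force: [1.6, -3.5, 6.3]
width: 0.1
```

```bash
python3 -m pendant '[[[0,0,0.003,0,0,0],[0,0,0,0,0,0],[0,0,0,0,0,0]]]'
```

```text
time_s: 5.6
eef_pos: [481.0, -384.9, 79.9]
tool_rot: [-179.9, 0.1, 180.0]
ft_force: [0.5, -2.7, 7.6]
width: -0.4
```

```bash
python3 -m pendant '[[[0,0,-0.03,0,0,0],[0,0,-0.06,0,0,0],[0,0,-0.06,0,0,0],[0.005,0.082,0,0,0,0],[0.005,0.082,0,0,0,0],[0.005,0.082,0,0,0,0],[0.005,0.082,0,0,0,0],[0.004,0.082,0,0,0,0],[0,0.082,0,0,0,0],[0,0,0,0,0,0]]]';python3 - <<'E'
from h import *
p=capture('wrist'); print(arm.get_state()['eef_pos'],arm.get_state()['ft_force']); cv2.imwrite('pics/w4.png',p['pixels'])
q=capture('top');a=q["pixels"][130:230,140:400]; cv2.imwrite("pics/t4.png",cv2.resize(a,None,fx=3,fy=3,interpolation=2))
print(world(q,361,193.5),world(q,358,194), world(q,363,194))
E
```

```text
time_s: 6.6
eef_pos: [468.0, -134.5, 154.7]
tool_rot: [179.9, -0.0, -179.8]
ft_force: [-0.3, -1.0, 1.0]
width: -0.2
[ 468.292003   -136.23855907  154.58648692] [0.04058377 0.10176786 0.18220515]
[ 475.90649963 -382.6245485    82.91791325] [ 474.81194543 -374.2426704    81.69481354] [ 474.28060178 -388.13166165   83.42646949]
```

View pics/w4.png

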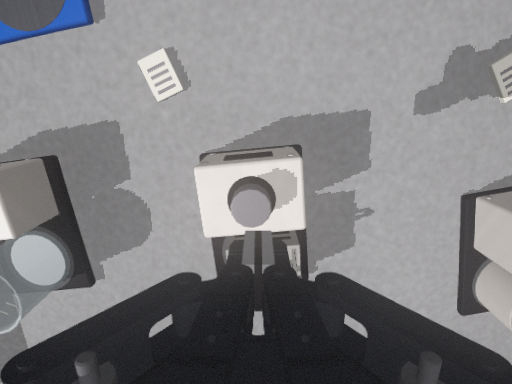

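View pics/t4.png

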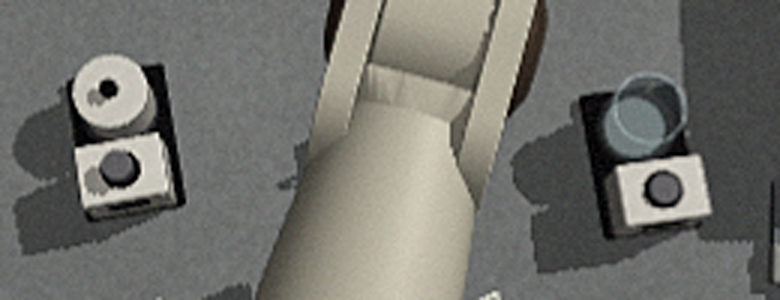

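Beaker key is down at z≈83 (fully in). The wrist picture shows the basket's station key at about (252,201), under the fingers. Now pressing it.

```bash
python3 -m pendant '[[[-0.001,-0.005,0.06,0,0,0],[0,0,0.035,0,0,0],[0,0,0.015,0,0,0],[0,0,0.01,0,0,0],[0,0,0.01,0,0,0],[0,0,0.01,0,0,0],[0,0,0.008,0,0,0],[0,0,0.002,0,0,0],[0,0,0,0,0,0],[0,0,0,0,0,0]]]'
```

```text
time_s: 7.7
eef_pos: [469.3, -141.4, 80.1]
tool_rot: [-179.9, 0.1, 180.0]
ft_force: [-5.3, -2.3, 5.5]
width: 0.2
```

```bash
python3 -m pendant '[[[0,0,0.002,0,0,0],[0,0,0,0,0,0]]]'
```

```text
time_s: 7.9
eef_pos: [469.4, -141.4, 79.3]
tool_rot: [-179.9, 0.1, 180.0]
ft_force: [-6.5, -2.5, 9.1]
width: 0.2
```

```bash
python3 -m pendant '[[[0,0,-0.03,0,0,0],[0,0,-0.06,0,0,0],[0,0,-0.06,0,0,0],[-0.012,0.09,0,0,0,0],[-0.013,0.09,0,0,0,0],[-0.013,0.09,0,0,0,0],[-0.013,0.09,0,0,0,0],[-0.013,0.09,0,0,0,0],[-0.012,0.098,0,0,0,0],[0,0,0,0,0,0]]]';python3 - <<'E'
from h import *
p=capture('wrist'); print(arm.get_state()['eef_pos'],arm.get_state()['ft_force']); cv2.imwrite('pics/w5.png',p['pixels'])
q=capture('top');a=q["pixels"][130:230,140:400]; cv2.imwrite("pics/t5.png",cv2.resize(a,None,fx=3,fy=3,interpolation=2))
print(world(q,275.7,197.8),arm.get_state()['eef_pos'])
E
```

```text
time_s: 8.9
eef_pos: [507.5, 138.2, 153.6]
tool_rot: [179.9, 0.1, -179.7]
ft_force: [0.0, -0.7, -1.3]
width: -0.1
[507.29953368 135.9875955  153.60325721] [ 0.35117443 -0.59543377  0.3387361 ]
[ 466.47008946 -139.72242946   82.60770427] [507.22082002 134.42729246 153.55954841]
```

View pics/w5.png

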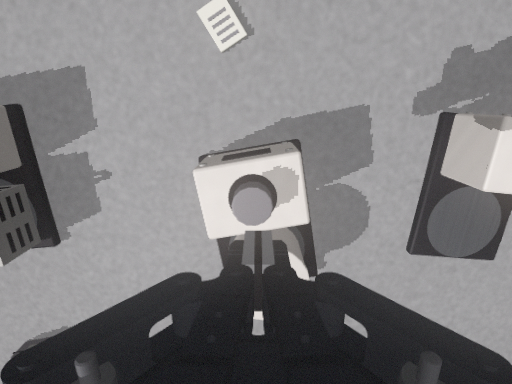

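View pics/t5.png

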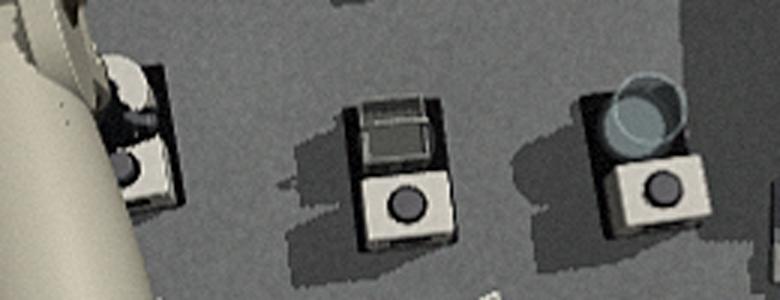

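Basket key is also in (z≈82.6). The wrist view shows the bath station's key at (252,202).

```bash
python3 -m pendant '[[[0,0,0.06,0,0,0],[0,0,0.035,0,0,0],[0,0,0.015,0,0,0],[0,0,0.01,0,0,0],[0,0,0.01,0,0,0],[0,0,0.01,0,0,0],[0,0,0.008,0,0,0],[0,0,0.002,0,0,0],[0,0,0,0,0,0],[0,0,0,0,0,0]]]'
```

```text
time_s: 10.0
eef_pos: [507.7, 132.7, 79.5]
tool_rot: [-180.0, 0.1, 180.0]
ft_force: [-3.6, -3.9, 8.8]
width: -0.2
```

Up, then back out of the top camera's view of the stations.

```bash
python3 -m pendant '[[[0,0,-0.03,0,0,0],[0,0,-0.06,0,0,0],[0,0,-0.08,0,0,0],[0.06,-0.07,-0.02,0,0,0],[0.07,-0.06,-0.02,0,0,0],[0.07,-0.06,-0.02,0,0,0],[0.07,-0.06,0,0,0,0],[0.05,0,0,0,0,0],[0,0,0,0,0,0],[0,0,0,0,0,0]]]';python3 - <<'E'
from h import *
q=capture('top');a=q["pixels"][130:310,60:400]; cv2.imwrite("pics/t6.png",cv2.resize(a,None,fx=2.3,fy=2.3,interpolation=2))
for n,u,v in(("beaker",361.3,193),("basket",275.7,197.8),("bath",179.6,185.7),("empty",100,197.5)): print(n,np.round(world(q,u,v),1))
s=arm.get_state();print(s['eef_pos'],s['ft_force'],s['time_s'])
E
```

```text
time_s: 11.0
eef_pos: [347.7, 8.2, 194.2]
tool_rot: [180.0, 0.2, 180.0]
ft_force: [0.4, 0.3, 0.1]
width: -0.1
beaker [ 477.1 -383.3   84.2]
basket [ 466.3 -139.7   83.5]
bath [370.8  30.4 664.7]
empty [470.1 355.7  97.5]
[347.95752848   8.32768995 193.75822332] [ 0.65723152 -0.52735954  0.98918249] 11.05
```

View pics/t6.png

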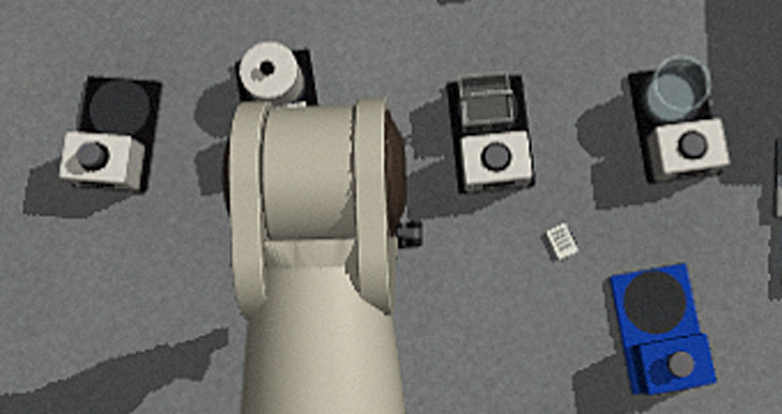

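```bash
python3 -m pendant '[[[0,-0.08,0,0,0,0],[0,-0.08,0,0,0,0],[0,-0.08,0,0,0,0],[0,0,0,0,0,0],[0,0,0,0,0,0]]]';python3 - <<'E'
from h import *
q=capture('top');a=q["pixels"][130:310,60:400]; cv2.imwrite("pics/t7.png",cv2.resize(a,None,fx=2.3,fy=2.3,interpolation=2))
for n,u,v in(("beaker",361.3,193),("basket",275.7,197.8),("bath",179.6,185.7),("empty",100,197.5)): print(n,np.round(world(q,u,v),1))
E
```

```text
time_s: 11.55
eef_pos: [347.7, -112.4, 192.8]
tool_rot: [180.0, -0.1, 179.9]
ft_force: [0.5, 0.1, -0.2]
width: -0.4
beaker [ 477.6 -383.9   81.6]
basket [ 349.3 -114.7  670.3]
bath [505.  133.7  82. ]
empty [470.3 356.1  96.2]
```

View pics/t7.png

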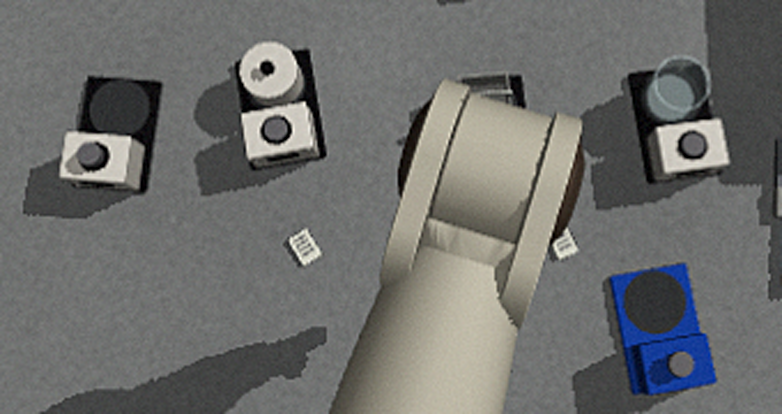

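All three keys are in at z≈83; the empty station's key is still out at ≈97. The vessels and the other things I can see have not moved.

```bash
python3 -c "
from cell import close_job
print(close_job())"
```

```text
the job is handed in; nothing more can be done
None
```

I pressed the three keys with the shut fingertips in the order asked (beaker, basket, lidded bath) and handed the job in at about 11.6 s.

| Key | Top height in the last check (mm; 83 = fully in, 97 = out) | Reading |
|---|---|---|
| Beaker | 82–84 | fully in |
| Basket | 83–84 | fully in |
| Bath | 82 | fully in |
| Empty station | 96–97 | still out |

- **Forces:** the vertical force read 8–9 N at the end of each press. The sideways force went up to about 7 N on the basket key.
- **Bystanders:** the vessels, the cassettes and the blue look-alike station were where they started in the overhead pictures. I did not re-check the jar, the slide box or the brush at the end. The arm did not go near the jar or the slide box, and stayed above the table near the brush.
- **At hand-in:** the gripper was clear of everything, at about 193 mm up.
- **Disagreements:** the scene and overhead cameras differed by up to about 7 mm on key positions. The wrist-camera network missed the beaker key, so I aimed by the overhead depth map and checked each key in the wrist picture. The arm hid one key in each of the last two pictures (bath, then basket), so the table combines both.

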